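# Ease the sagging bolt off its bent keeper and hold the press guard ajar

### The arm

A 7-joint arm with a two-finger parallel gripper is mounted at the origin on the work surface. World frame = base frame: x ahead of the robot, y to its left, z up, the work surface at z = 0. Lengths are in m, angles in rad, forces in N, time in s.
With the tool pointing down it reaches from about 0.35 to 0.9 m from the base axis. Payload 7.2 kg.
Tool frame: the origin (TCP) lies at the very end of the fingers, on their centre line; the grasp point (between the pads) lies 19 mm behind it; x points along the fingers, y is the direction in which the jaws open and shut, and the axes are right-handed (so a half turn about x gives the same grasp; the last joint's range is limited). The gripper opens to 85 mm and grips with 20 to 120 N. Pads are 22 mm wide; open, the fingers measure 114 mm over their backs; the gripper's body (76 mm by 85 mm) begins 54 mm behind the grasp point. The pads swing forward as they close: fully open they stand 13 mm farther back than shut.
Start: joints at [1.28, 0.411, -0.013, 1.596, 0.006, 1.134, -0.082], TCP at [0.138, -0.61, 0.231] pointing down, gripper open.
Joint ranges: [-2.95, 2.95], [-0.29, 1.99], [-1.47, 1.44], [0.14, 2.54], [-1.03, 4.17], [0.13, 1.85], [-2.86, 2.86]. Speed limits (rad/s): [2.39, 2.39, 3.01, 3.01, 3.14, 3.14, 3.14].

### API

Orientations are given as a unit quaternion [x, y, z, w].
In Python, from station import manip gives the robot as it stands.
- The arm moves only by the tool send_rows, never from a script. Its argument "moves" is a list of rows, each a list of 3 entries, a list of its own where there are three numbers: the shift along the tool's x, y, z in cm, then the turn about the tool's x in degrees, then the finger opening in cm, from 0 to 8.54. A call has 1 to 12 rows; each row is the pose to reach, as a shift and turn from the pose commanded when the call began, along the tool's axes at that moment; what a row does not reach only later rows make up. A row lasts 1/12 s, in which the tool goes at most 41.7 mm and 7.16 degrees, less where a joint would pass 70% of its speed; a pose out of reach is approached as far as the arm can. A call with a gripper value outside its range is refused whole. The fingers move at their own pace and stop on an object; the grip force is fixed at half the most. Time passes only in rows, so rows that repeat a pose let the fingers close. It gives the time, the measured TCP pose, the force and the opening at its end, in the units of the state.
- manip.get_obs(): the state, without advancing time (a new reading comes with each control period).
- manip.read_camera(name): name is "side" or "top"; returns a dict with "frame" (384x512x3 uint8, red, green, blue), "K" (3x3 intrinsics, pixels), "k1" (the pictures are not rectified: a ray, as slopes to the right and down, at radius r is drawn at 1 + k1 r^2 times it, then the intrinsics apply), "extrinsics" (4x4, takes a point from camera to world coordinates). Camera axes: x right, y down, z forward; pixel columns grow to the right and rows downward; lengths in m; the calibration is good to about 2 mm. A picture is of the moment at which its call begins. There is no depth.
- manip.hand_in(): hands the job in, once; it reports no verdict.
Trained networks look in a picture, given as the dict that the camera call returned (one of the last four; its "shot" number tells which), for a name from the list of things; names that differ only in an ending like _2 or _b are one class to them, and where a whole thing is asked for, a point or a joint stands for the part that bears it (a point fixed in the world has none). Each returns a list of dicts, best first, with "conf" (0 to 1); they miss things now and then, are a little off and sometimes report something else, mostly with a low value. They report only what shows in the picture. A call takes as long as a camera call.
- manip.find_in(name, picture): "xy" ([column, row] in pixels, amid what is visible of it).
- manip.landmark_of(name, picture): "xy" ([column, row] in pixels: a listed point, or the origin of a listed thing).
The state is a dict: "time_s": time; "joint_positions": joint angles; "qvel": joint speeds; "tau": joint torques, N m; "tool_pos": TCP position; "eef_rot": TCP orientation; "ft_force": force on the tool from outside, world axes, zero at the start; "moment": the same for the moment, N m; "grip_width": finger opening in m.
Only numpy, scipy, OpenCV 4.12 (cv2) and the standard library are available. Lean on these libraries where they do the work, as an engineer would, in place of code of your own. Each camera call takes 0.05 s, during which the arm holds its last target. There are 200 camera calls.

### The job

The low barred gate in front of the hand press carries three rivet tubes: first press shut the one flip cap that stands half open, so that no rivet jumps out when the gate swings. Then take the gate's sagging barrel bolt by its upright handle, lift it over the bent lip of its keeper while pulling it back, and swing the self-closing gate towards the robot until its free end stands about a hand's breadth (90 mm) open. Finish while still holding it there, gripping, and leave the loose toy parts and the mallet where they lie.

Things in the scene. Friction and masses are not known exactly. Their poses are not given: they have to be found in the camera images.
- gate_leaf: Low barred steel gate before the press, 220 mm long, 14 mm thick, top rail 115 mm up. Origin on the vertical hinge axis at bench level. y axis: along the gate, hinge to free end; x: square to it, towards the press (it opens to -x); z up; axes turn with it. Barrel straps (27 mm across the gate, 8 mm along it, tops 176 mm up) stand on it 116 and 228 mm from the hinge and carry the bolt.
- gate (a joint): Gate angle, rad: 0 shut, growing to 1.2 as the free end, 230 mm from the hinge axis, swings towards the robot (counter-clockwise from above). A spring closes it (0.6 N m when shut, 1.2 N m more per rad): it falls shut if let go.
- cap_seat (a point): Centre of the top of the middle tube's flip cap as it lies when SHUT (118 mm up, 34 mm before the gate's mid-plane). Axes as the gate's. The cap is a 25 mm disc, 5 mm thick, with a tab on the robot side; its hinge line runs along the gate, 13 mm to the gate's side and 5 mm lower. Open, it leans over the tube and rises at most 20 mm above the seat. Two shut tubes stand 40 mm to either side.
- cap (a joint): Angle of that cap, rad: 0 shut, 0.75 widest open; 0.35 to 0.6 at the start. Light friction (about 0.5 N at its rim) keeps it where it is put; pushed straight down over cap_seat with a finger 15 mm wide or more it folds shut on the tube.
- bolt_handle (a point): Middle of the bolt's upright round steel handle, 20 mm in diameter: top 23 mm above this point, bolt rod 34 mm below. It moves with the bolt; at the start it is 190 to 195 mm from the hinge, over the gate's middle plane, 175 mm up. The straps stand along the gate either side of it; across the gate it is free on both sides. Axes as the gate's.
- bolt_pull (a joint): How far the bolt is drawn back along the gate towards the hinge, m: 0 home, 0.045 the stop; starts at 0 to 0.005. About 1 N of friction. Its turned-down nose sits in the keeper pocket on the post at the gate's free end. Unlifted, the keeper's lip stops it at about 0.006; the nose is clear of lip and keeper beyond 0.021.
- bolt_lift (a joint): How far the bolt is lifted in its worn, tall straps, m: 0 sagging, 0.022 the stop. It weighs about 2 N and drops when let go. The nose passes the lip only when lifted more than 0.012; lifting alone never frees the gate, as the keeper's front wall is higher.
- keeper_lip (a point): Middle of the top edge of the keeper's bent-up lip, 34 mm long across the gate, 125 mm up, on the fixed post at the gate's free end, 243 mm from the hinge. Behind it lies the open-topped pocket with the bolt's nose; its front wall rises to 166 mm.
- soldier_base_0: Bent tin toy soldier base, 45 x 28 mm, up to 9 mm high, lying on the press's die plate behind the gate. Leave it. Origin at its underside.
- soldier_base_1: Bent tin soldier base as above, lying on the bench in front of the gate's hinge half; the gate's bottom (25 mm up) swings over it. Leave it.
- soldier_base_2: Bent tin soldier base as above, lying on the bench in front of the gate's free end; the gate swings over it. Leave it.
- tin_wheel: Spoked grey tin toy wheel, 61 mm in diameter, 12 mm high, lying flat on the bench before the middle of the gate, which swings over it. Leave it. Origin at its underside.
- mallet: Wooden mallet with a 50 x 100 x 56 mm boxwood head, handle 200 mm, lying at the robot's left. Leave it.
- boiler: Rusty orange tin locomotive boiler, 130 mm long, 64 mm in diameter, 103 mm high with its chimney, lying on two feet at the robot's right. Leave it.
- rivet_jar: Lidded jar, 56 mm in diameter, 75 mm high, at the left behind the mallet. Leave it.

How it is judged:
On the way, in this order (a step that is already met when the one before it is completed fails the run):
1. the open flip cap is pressed shut, the gate still bolted (value of joint cap below 0.12 rad and value of joint bolt_pull below 0.015 m and value of joint gate below 0.1 rad), for 0.2 s.
2. the bolt, held by the fingers, is lifted over the lip and its nose drawn clear of the keeper (value of joint bolt_pull above 0.024 m and contact force between the fingers and gate_leaf above 0.5 N), for 0.1 s.
At the end, for the whole second after the job is handed in: the gate stands still, 0.26 to 0.56 rad open (its free end 60 to 130 mm from shut), its bolt drawn back more than 22 mm, the cap still shut (within 0.15 rad), and the fingers hold the gate by its parts with more than 2 N against its closing spring (value of joint gate between 0.26 and 0.56 rad and velocity of joint gate between -0.15 and 0.15 rad/s and value of joint bolt_pull above 0.022 m and value of joint cap below 0.15 rad and contact force between the fingers and gate_leaf above 2 N); the arm keeps its last pose, push and grip.
It fails at once if a loose toy part, the jar or the mallet is moved by more than 25 mm (distance of any of soldier_base_0, soldier_base_1, soldier_base_2, tin_wheel, mallet, boiler, rivet_jar from where it was at the start of the episode above 0.025 m).
It also fails if it takes over 48 s, if anything falls off the work surface, if the arm or the gripper's body presses on something with over 40 N, if the wrist force passes 120 N, or if a joint passes its speed limit or range.

## Working session

There is one attempt and no reset: what is moved stays moved. The work goes in short steps, Python scripts to look and compute and a tool call to move; the robot and the scene stay as the last step left them, time stands still between calls to the robot, and variables do not carry over. Pictures are saved under pics/ and viewed, about 8 in all and at most 12, crops included, and the job is handed in when it is done.

Besides the shell and the picture viewer there is one more tool, called as a command line: name --argument value ..., lists and objects as JSON in quotes. send_rows: Moves the arm, as the interface text tells. Its arguments: {"type":"object","properties":{"moves":{"type":"array","items":{"type":"array"}}},"required":["moves"]}

```bash
mkdir -p pics; ls
cat > h.py <<'E'
import numpy as np, cv2
from station import manip
from scipy.spatial.transform import Rotation as R
def ray(p,xy):
    K=np.array(p["K"]);d=np.array([(xy[0]-K[0,2])/K[0,0],(xy[1]-K[1,2])/K[1,1]]);u=d.copy()
    for _ in range(30): u=d/(1+p["k1"]*(u@u))
    T=np.array(p["extrinsics"]);return T[:3,3],T[:3,:3]@np.r_[u,1]
def proj(p,X):
    T=np.array(p["extrinsics"]);c=T[:3,:3].T@(np.array(X)-T[:3,3]);u=c[:2]/c[2];u=u*(1+p["k1"]*(u@u));K=np.array(p["K"])
    return np.array([K[0,0]*u[0]+K[0,2],K[1,1]*u[1]+K[1,2]])
def at_z(p,xy,z):
    o,d=ray(p,xy);return o+d*(z-o[2])/d[2]
def tri(p,a,q,b):
    A=np.zeros((3,3));v=np.zeros(3)
    for o,d in (ray(p,a),ray(q,b)):
        d=d/np.linalg.norm(d);P=np.eye(3)-np.outer(d,d);A+=P;v+=P@o
    X=np.linalg.solve(A,v);return X,[np.linalg.norm(proj(p,X)-a),np.linalg.norm(proj(q,X)-b)]
def shoot(n=None):
    r={}
    for c in("side","top"):
        r[c]=manip.read_camera(c)
        if n: cv2.imwrite(f"pics/{n}_{c}.png",r[c]["frame"][:,:,::-1])
    return r
E
python3 - <<'E'
from h import *
np.set_printoptions(precision=4,suppress=True)
r=shoot("a")
for c in r: print(c,np.array(r[c]["extrinsics"]),r[c]["K"],r[c]["k1"])
D={}
for n in ["gate_leaf","cap_seat","bolt_handle","keeper_lip","soldier_base_1","tin_wheel","mallet","boiler","rivet_jar"]:
    for c in r:
        L=manip.landmark_of(n,r[c]);D[n,c]=L
        print(n,c,[(np.round(l["xy"],1).tolist(),round(l["conf"],2)) for l in L[:3]])
    if D[n,"side"] and D[n,"top"]:
        print("   tri",*tri(r["side"],D[n,"side"][0]["xy"],r["top"],D[n,"top"][0]["xy"]))
print(manip.get_obs())
E
```

```text
pics
side [[ 0.8901 -0.3167  0.3277  0.2102]
 [-0.4557 -0.6094  0.6488 -0.7177]
 [-0.0058 -0.7268 -0.6868  0.8933]
 [ 0.      0.      0.      1.    ]] [[369.8391   0.     253.3509]
 [  0.     369.8391 190.4927]
 [  0.       0.       1.    ]] 0.0379391256333341
top [[ 0.0239 -0.9982  0.0552  0.4881]
 [-0.9997 -0.0235  0.0079  0.0101]
 [-0.0066 -0.0554 -0.9984  1.4872]
 [ 0.      0.      0.      1.    ]] [[446.1477   0.     260.3926]
 [  0.     446.1477 189.76  ]
 [  0.       0.       1.    ]] -0.16608283991758274
gate_leaf side [([261.0, 240.1], 0.91)]
gate_leaf top [([293.6, 193.4], 0.68)]
   tri [ 0.5573 -0.0875  0.0052] [np.float64(1.1432655932647988), np.float64(1.051756827993398)]
cap_seat side [([244.2, 201.6], 0.64)]
cap_seat top [([273.0, 200.4], 0.83), ([389.1, 240.0], 0.45)]
   tri [ 0.5324 -0.0187  0.1217] [np.float64(0.15748133178795443), np.float64(0.15138756628433286)]
bolt_handle side [([239.4, 160.0], 0.46)]
bolt_handle top [([231.5, 181.6], 0.78)]
   tri [0.5813 0.1074 0.1707] [np.float64(0.6233314139042239), np.float64(0.6556622546165373)]
keeper_lip side [([231.6, 1
[... 1002 characters left out ...]
1928098606)]
rivet_jar side [([226.2, 155.5], 0.6)]
rivet_jar top [([158.1, 168.5], 0.5)]
   tri [ 0.6383  0.3726 -0.0162] [np.float64(0.6590598743066228), np.float64(0.7647500715459958)]
{'time_s': 1.0, 'joint_positions': array([ 1.2798,  0.4111, -0.0126,  1.5962,  0.0056,  1.1343, -0.0822]), 'qvel': array([-0.0004,  0.0015,  0.0003, -0.0002,  0.0014,  0.001 ,  0.0008]), 'tau': array([  0.0001, -60.0425,   0.6809, -29.9742,   0.014 ,   0.0022,
         0.    ]), 'tool_pos': array([ 0.1381, -0.6096,  0.2313]), 'eef_rot': array([-0.7027, -0.0786,  0.7027, -0.0786]), 'ft_force': array([-0.0865, -0.0308,  0.1975]), 'moment': array([-0.0144, -0.012 ,  0.0153]), 'grip_width': 0.08560914164867078}
```

Run:
```python
import cv2,numpy as np
a=cv2.imread("pics/a_side.png")[110:290,150:330];b=cv2.imread("pics/a_top.png")[130:260,190:330]
f=lambda i,s:cv2.resize(i,None,fx=s,fy=s,interpolation=cv2.INTER_CUBIC)
cv2.imwrite("pics/a1.png",f(a,3.3));cv2.imwrite("pics/a2.png",f(b,4.4))
```

```text
(no output)
```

View pics/a1.png

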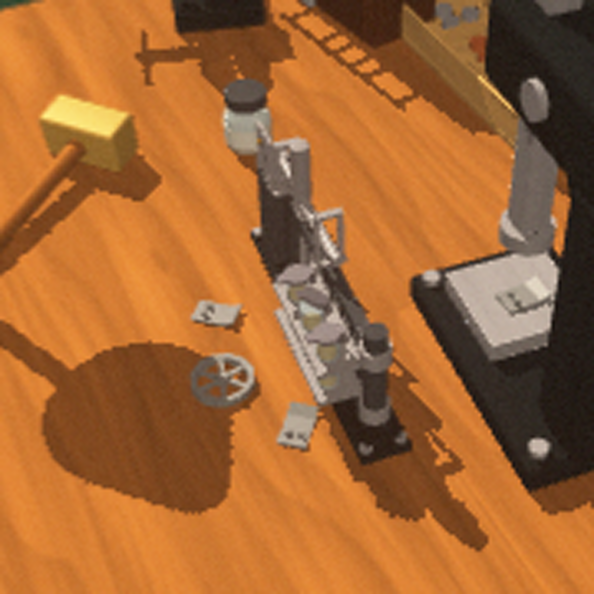

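View pics/a2.png

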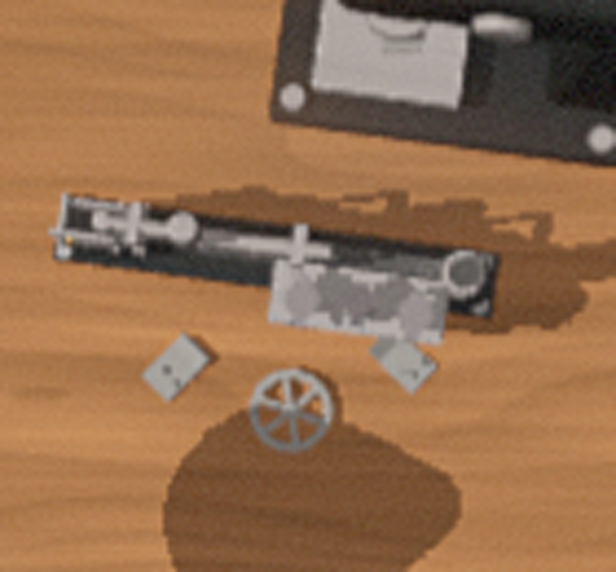

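View pics/a_side.png

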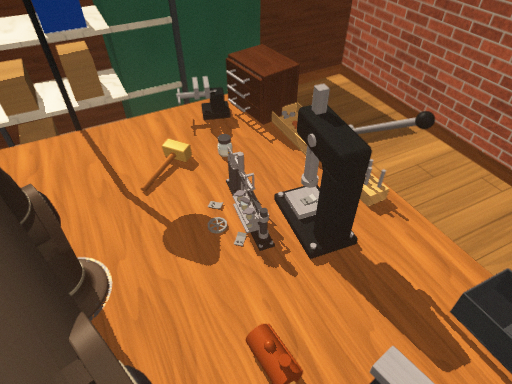

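```bash
cat >> h.py <<'E'
def rel(X,yaw=None,p=None,q=None):
    """shift (cm, tool axes) from current pose to X, and turn about tool x so that tool y is along world dir yaw (deg, mod 180)"""
    s=manip.get_obs();M=R.from_quat(s["eef_rot"]).as_matrix()
    sh=M.T@(np.array(X)-s["tool_pos"])*100
    y=np.degrees(np.arctan2(M[1,1],M[0,1]));out=None
    if yaw is not None:
        d=(yaw-y+90)%180-90; out=d*np.sign(M[2,0])
    return sh.round(2),y,out
E
python3 - <<'E'
from h import *
s=manip.get_obs();print(R.from_quat(s["eef_rot"]).as_matrix().round(3))
print(rel([0.532,-0.018,0.25],-6.5))
E
```

```text
[[-0.     0.221 -0.975]
 [-0.    -0.975 -0.221]
 [-1.     0.     0.   ]]
(array([ -1.87, -48.99, -51.49]), np.float64(-77.23726218210632), np.float64(-70.73726218210632))
```

send_rows --moves '[[[-0.5, -3, -3], -4, 0], [[-1.9, -6, -6.3], -8, 0], [[-1.9, -9, -9.4], -12, 0], [[-1.9, -12, -12.6], -17, 0], [[-1.9, -15, -15.7], -21, 0], [[-1.9, -18, -18.9], -26, 0], [[-1.9, -21, -22], -30, 0], [[-1.9, -24, -25.2], -34, 0], [[-1.9, -27, -28.3], -39, 0], [[-1.9, -30, -31.5], -43, 0], [[-1.9, -33, -34.6], -48, 0], [[-1.9, -36, -37.8], -52, 0]]'

```text
time_s: 2.0
tool_pos: [0.4144, -0.1932, 0.2507]
eef_rot: [0.596, 0.38, -0.596, 0.38]
ft_force: [2.2, -0.0, -0.4]
grip_width: 0.0002
```

Run:
```python
from h import *
s=manip.get_obs();print(s["time_s"],s["tool_pos"],s["grip_width"],s["ft_force"])
print(rel([0.532,-0.018,0.25],-6.5))
```

```text
2.0 [ 0.41443964 -0.19322658  0.25074923] 0.0002406475601641227 [ 2.20063609 -0.04700874 -0.40718326]
(array([  0.07,   3.25, -20.85]), np.float64(-24.997521959736176), np.float64(-18.497521959736176))
```

send_rows --moves '[[[0, 0.5, -3], -3, 0], [[0, 1, -6], -6, 0], [[0, 1.5, -9], -9, 0], [[0, 2, -12], -12, 0], [[0, 2.5, -15], -15, 0], [[0, 2.9, -18], -18, 0], [[0, 3.2, -20], -18.5, 0], [[0, 3.2, -20.8], -18.5, 0], [[0, 3.2, -20.8], -18.5, 0], [[0, 3.2, -20.8], -18.5, 0]]'

```text
time_s: 2.83
tool_pos: [0.5309, -0.0211, 0.2501]
eef_rot: [-0.528, -0.47, 0.529, -0.47]
ft_force: [-0.8, -0.2, -0.5]
grip_width: -0.0002
```

Run:
```python
from h import *
r=shoot("b")
D={}
for n in ["gate_leaf","cap_seat","bolt_handle","keeper_lip"]:
    for c in r:
        L=manip.landmark_of(n,r[c]);D[n,c]=L
        print(n,c,[(np.round(l["xy"],1).tolist(),round(l["conf"],2)) for l in L[:3]])
    if D[n,"side"] and D[n,"top"]:
        print("   tri",*tri(r["side"],D[n,"side"][0]["xy"],r["top"],D[n,"top"][0]["xy"]))
s=manip.get_obs();print(s["time_s"],s["tool_pos"],s["grip_width"],s["ft_force"])
print(rel([0.532,-0.018,0.15],-6.5))
print([proj(r[c],s["tool_pos"]) for c in r])
a=cv2.imread("pics/b_side.png")[110:290,150:350];cv2.imwrite("pics/b1.png",cv2.resize(a,None,fx=3.3,fy=3.3,interpolation=2))
```

```text
gate_leaf side [([261.4, 242.3], 0.82)]
gate_leaf top []
cap_seat side [([245.3, 204.0], 0.79)]
cap_seat top []
bolt_handle side [([239.7, 161.6], 0.58)]
bolt_handle top [([214.5, 178.9], 0.66), ([231.6, 181.5], 0.58)]
   tri [0.59865927 0.16129314 0.11858714] [np.float64(1.5124701703562606), np.float64(1.6287566358392878)]
keeper_lip side [([236.2, 161.7], 0.56)]
keeper_lip top [([216.8, 179.2], 0.64)]
   tri [0.59108854 0.15600364 0.12543478] [np.float64(0.535752400193996), np.float64(0.574881752124759)]
3.3333 [ 0.5312637  -0.02082487  0.25036736] 2.7358139949606003e-05 [ 0.5693581   1.06902115 -0.00815278]
(array([10.04,  0.04, -0.29]), np.float64(-6.764000982458118), np.float64(-0.2640009824581142))
[array([242.9321762 , 168.60405149]), array([274.84137928, 199.19408841])]
```

View pics/b1.png

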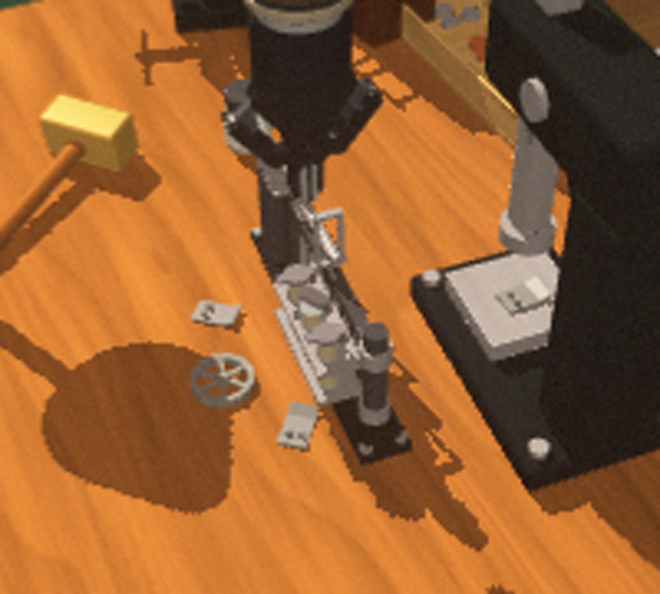

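Run:
```python
from h import *
p=manip.read_camera("side")
for xy in [(244.2,201.6),(245.3,204),(240.3,192.4),(249.4,211.5)]: print(at_z(p,np.array(xy),.118))
t=manip.read_camera("top");print("top",at_z(t,np.array([273,200.4]),.118))
```

```text
[ 0.53433958 -0.0154715   0.118     ]
[ 0.53283248 -0.02590326  0.118     ]
[0.54116336 0.02540043 0.118     ]
[ 0.52994364 -0.05850388  0.118     ]
top [ 0.53204779 -0.01856136  0.118     ]
```

send_rows --moves '[[[2, 0.1, -0.2], 0, 0], [[4, 0.1, -0.2], 0, 0], [[6, 0.1, -0.2], 0, 0], [[8, 0.1, -0.2], 0, 0], [[9.5, 0.1, -0.2], 0, 0], [[10.5, 0.1, -0.2], 0, 0], [[11.2, 0.1, -0.2], 0, 0], [[11.8, 0.1, -0.2], 0, 0], [[12.3, 0.1, -0.2], 0, 0], [[12.7, 0.1, -0.2], 0, 0], [[12.9, 0.1, -0.2], 0, 0], [[12.9, 0.1, -0.2], 0, 0]]'

```text
time_s: 4.43
tool_pos: [0.5326, -0.0187, 0.1213]
eef_rot: [0.529, 0.47, -0.528, 0.47]
ft_force: [0.7, -0.7, 0.6]
grip_width: 0.0002
```

send_rows --moves '[[[0.15, 0, 0], 0, 0], [[0.3, 0, 0], 0, 0], [[0.4, 0, 0], 0, 0], [[0.4, 0, 0], 0, 0]]'

```text
time_s: 4.77
tool_pos: [0.5329, -0.0186, 0.1185]
eef_rot: [0.529, 0.469, -0.528, 0.47]
ft_force: [-2.6, -1.1, 9.8]
grip_width: -0.0005
```

send_rows --moves '[[[0.1, 0, 0], 0, 0], [[0.1, 0, 0], 0, 0], [[0.1, 0, 0], 0, 0], [[-1, 0, 0], 0, 0], [[-4, 0, 0], 0, 0], [[-8, 0, 0], 0, 0], [[-12, 0, 0], 0, 0], [[-12, 0, 0], 0, 0]]'

```text
time_s: 5.43
tool_pos: [0.5363, -0.0178, 0.2453]
eef_rot: [0.531, 0.467, -0.525, 0.473]
ft_force: [1.3, 1.0, 0.1]
grip_width: 0.0002
```

Run:
```python
from h import *
p=manip.read_camera("side");print(manip.landmark_of("bolt_handle",p))
cv2.imwrite("pics/c1.png",cv2.resize(p["frame"][140:250,190:300,::-1],None,fx=5,fy=5,interpolation=2))
print(rel([0.580,0.106,0.24],-6.5))
for q in [(231.5,181.6)]: print(at_z(manip.read_camera("top"),np.array(q),.198))
```

```text
[{'xy': [239.9, 160.8], 'conf': 0.57}, {'xy': [234.9, 160.0], 'conf': 0.48}]
(array([ -0.04,   3.14, -12.92]), np.float64(-6.7497209622720815), np.float64(-0.24972096227207885))
[0.58114414 0.10462865 0.198     ]
```

View pics/c1.png

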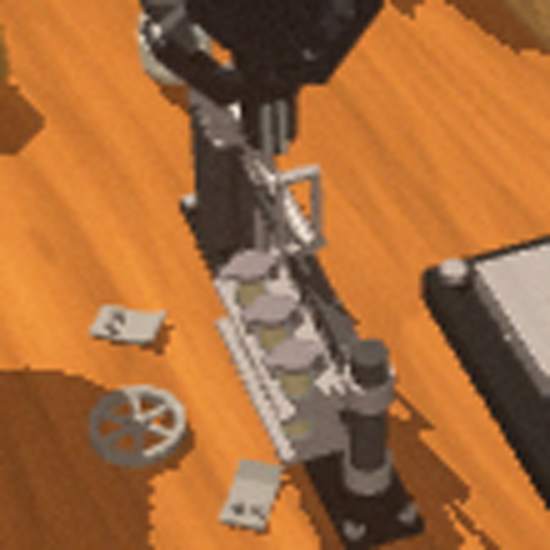

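send_rows --moves '[[[0, 0.7, -3], 0, 8.5], [[0, 1.5, -6], 0, 8.5], [[0, 2.2, -9], 0, 8.5], [[0, 3, -12], 0, 8.5], [[0, 3.2, -12.9], 0, 8.5], [[0, 3.2, -12.9], 0, 8.5], [[0, 3.2, -12.9], 0, 8.5], [[0, 3.2, -12.9], 0, 8.5]]'

```text
time_s: 6.25
tool_pos: [0.579, 0.1039, 0.2363]
eef_rot: [-0.528, -0.47, 0.53, -0.469]
ft_force: [-0.3, -0.2, -0.2]
grip_width: 0.085
```

Run:
```python
from h import *
p=manip.read_camera("side");print(manip.landmark_of("bolt_handle",p))
cv2.imwrite("pics/d1.png",cv2.resize(p["frame"][110:220,190:300,::-1],None,fx=5,fy=5,interpolation=2))
print(rel([0.581,0.106,0.156],-6.5),manip.get_obs()["tool_pos"],manip.get_obs()["grip_width"])
print(proj(p,[.581,.106,.175])-[190,110])
```

```text
[{'xy': [240.5, 158.8], 'conf': 0.73}]
(array([ 8.09,  0.15, -0.26]), np.float64(-6.8611138808821295), np.float64(-0.3611138808821295)) [0.57921957 0.10373943 0.23687263] 0.08484571251551416
[50.078012   49.14493235]
```

View pics/d1.png

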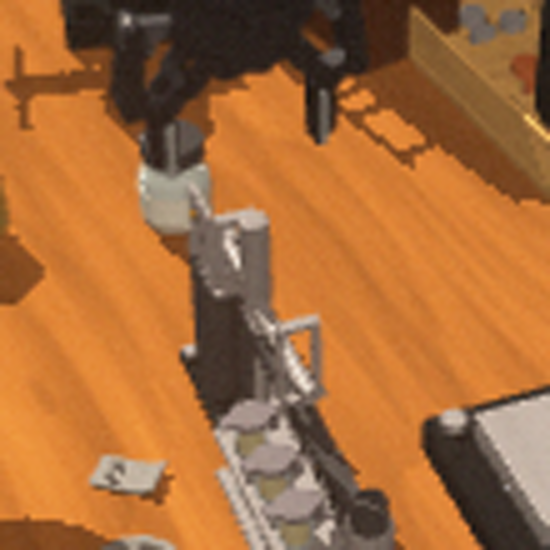

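send_rows --moves '[[[1.5, 0.1, -0.1], 0, 8.5], [[3, 0.1, -0.2], 0, 8.5], [[4.5, 0.1, -0.2], 0, 8.5], [[6, 0.1, -0.2], 0, 8.5], [[7, 0.1, -0.2], 0, 8.5], [[7.8, 0.1, -0.2], 0, 8.5], [[7.9, 0.1, -0.2], 0, 8.5], [[7.9, 0.1, -0.2], 0, 8.5]]'

```text
time_s: 7.02
tool_pos: [0.5806, 0.1071, 0.1582]
eef_rot: [-0.528, -0.47, 0.529, -0.47]
ft_force: [0.9, -0.3, -0.2]
grip_width: 0.085
```

send_rows --moves '[[[0, 0, 0], 0, 1], [[0, 0, 0], 0, 1], [[0, 0, 0], 0, 1], [[0, 0, 0], 0, 1], [[0, 0, 0], 0, 1], [[0, 0, 0], 0, 1], [[0, 0, 0], 0, 1], [[0, 0, 0], 0, 1]]'

```text
time_s: 7.68
tool_pos: [0.5817, 0.1077, 0.1589]
eef_rot: [0.529, 0.469, -0.528, 0.47]
ft_force: [3.8, -0.2, 2.3]
grip_width: 0.0185
```

send_rows --moves '[[[-0.4, 0, 0], 0, 0.5], [[-0.8, 0, 0], 0, 0.5], [[-1.2, 0, 0], 0, 0.5], [[-1.6, 0, 0], 0, 0.5], [[-1.7, 0, 0], 0, 0.5], [[-1.7, 0, 0], 0, 0.5]]'

```text
time_s: 8.18
tool_pos: [0.5813, 0.1075, 0.1755]
eef_rot: [0.529, 0.469, -0.528, 0.47]
ft_force: [4.9, -0.4, -1.2]
grip_width: 0.0186
```

send_rows --moves '[[[0, 0, 0.4], 0, 0.5], [[0, 0, 0.8], 0, 0.5], [[0, 0, 1.2], 0, 0.5], [[0, 0, 1.6], 0, 0.5], [[0, 0, 2.0], 0, 0.5], [[0, 0, 2.4], 0, 0.5], [[0, 0, 2.8], 0, 0.5], [[0, 0, 3.2], 0, 0.5], [[0, 0, 3.4], 0, 0.5], [[0, 0, 3.4], 0, 0.5], [[0, 0, 3.4], 0, 0.5]]'

```text
time_s: 9.1
tool_pos: [0.5769, 0.0729, 0.1752]
eef_rot: [-0.529, -0.469, 0.529, -0.47]
ft_force: [4.8, -1.5, -2.6]
grip_width: 0.0189
```

send_rows --moves '[[[0, -0.41, 0], -1.5, 0.5], [[0, -0.83, 0.02], -3, 0.5], [[0, -1.24, 0.05], -4.5, 0.5], [[0, -1.65, 0.09], -6, 0.5], [[0, -2.06, 0.14], -7.5, 0.5], [[0, -2.47, 0.19], -9, 0.5], [[0, -2.88, 0.27], -10.5, 0.5], [[0, -3.29, 0.35], -12, 0.5], [[0, -3.29, 0.35], -12, 0.5]]'

```text
time_s: 9.85
tool_pos: [0.5434, 0.0738, 0.1753]
eef_rot: [0.476, 0.523, -0.476, 0.523]
ft_force: [6.2, 0.5, -1.4]
grip_width: 0.0183
```

send_rows --moves '[[[0, -0.41, 0], -1.5, 0.5], [[0, -0.83, 0.02], -3, 0.5], [[0, -1.24, 0.05], -4.5, 0.5], [[0, -1.65, 0.09], -6, 0.5], [[0, -2.06, 0.14], -7.5, 0.5], [[0, -2.47, 0.19], -9, 0.5], [[0, -2.8, 0.25], -10.2, 0.5], [[0, -3.0, 0.29], -11, 0.5], [[0, -3.0, 0.29], -11, 0.5], [[0, -3.0, 0.29], -11, 0.5], [[0, -3.0, 0.29], -11, 0.5]]'

```text
time_s: 10.77
tool_pos: [0.5146, 0.0686, 0.1755]
eef_rot: [0.425, 0.565, -0.424, 0.566]
ft_force: [5.3, -0.2, -1.5]
grip_width: 0.0185
```

Run:
```python
from h import *
r=shoot()
a=[cv2.resize(r["side"]["frame"][120:270,170:300,::-1],None,fx=3,fy=3,interpolation=2),cv2.resize(r["top"]["frame"][150:260,200:330,::-1],None,fx=3,fy=3,interpolation=2)]
cv2.imwrite("pics/e1.png",np.hstack([a[0],cv2.copyMakeBorder(a[1],0,120,0,0,0)]))
s=manip.get_obs();t=s["tool_pos"];print(t,s["ft_force"],s["grip_width"],s["qvel"].round(4))
d=t[:2]-[.559,-.085];print("r",np.hypot(*d),"gate angle",np.arctan2(-d[0],d[1])+np.radians(6.4))
print([(c,[(l["xy"],l["conf"]) for l in manip.landmark_of("cap_seat",r[c])]) for c in r])
```

```text
[0.51461707 0.06864407 0.1754794 ] [ 5.79079428  1.48898273 -1.29118459] 0.01866907262662901 [-0.0012  0.001   0.0001  0.002  -0.0005 -0.0012  0.0017]
r 0.15992605604933058 gate angle 0.3929144502215225
[('side', [([239.4, 209.9], 0.59)]), ('top', [([276.7, 211.0], 0.61)])]
```

View pics/e1.png

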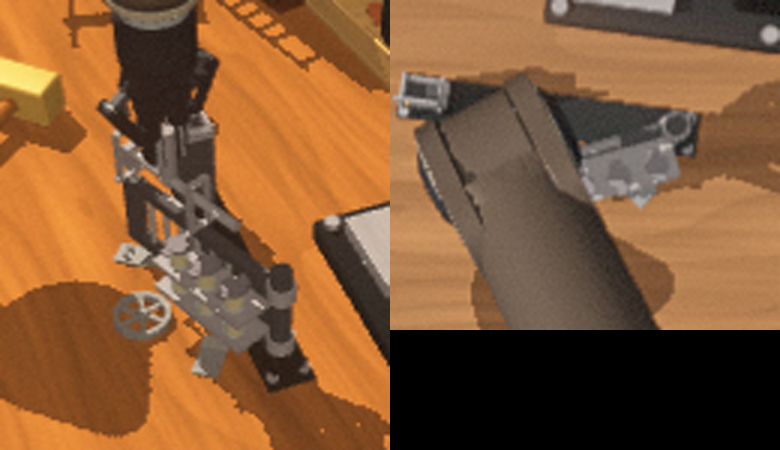

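```bash
python3 -c "
from station import manip
print(manip.hand_in());s=manip.get_obs();print(s['time_s'],s['tool_pos'],s['ft_force'],s['grip_width'])"
```

```text
the job is handed in; nothing more can be done
None
the job is handed in; nothing more can be done
```

I pressed the open middle cap shut, lifted the bolt about 17 mm and drew it back about 35 mm. I then swung the gate open and handed in while still gripping the handle; no verdict was reported.

Last checks before hand-in, at about 11 s of the 48 s allowed:
- **Gate:** about 0.39 rad open, worked out from the tool position and my estimate of the hinge. The arm was still, with about 6 N on the tool from the closing spring.
- **Bolt:** I read the 35 mm from the tool's travel, not from the bolt itself. The tool was 160 mm from the hinge, against the 190–195 mm at the start, which gives 30–35 mm. The fingers stood at 18.6 mm on the 20 mm handle.
- **Cap:** pressed with about 10 N. By eye in the last side picture, all three caps lie alike and flat.
- **Loose parts:** I did not measure their positions again. The wheel and both soldier bases in front of the gate looked untouched. In that picture the gate hung over one base or close to it.

The networks disagreed at times. The gate direction came out between about 0.6° and 7°, depending on which found points I compared; I used 6.5°. One later top-view handle reading was wrong and I ignored it.

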